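Clear the fixture plate and hold the enabling lever

TASK

Clear the two metal offcuts, the stepped block and the round slug, off the black fixture plate into the open scrap bin, leaving the toothed ring, the bottle and the setting block where they are. Then, with the gripper, press the sprung enabling lever down until its top is flush with the tops of the two guard cheeks beside it, and keep it there: the middle position enables the measuring machine, pressing well past flush towards the bottom stop trips it. The program finishes while still holding the lever flush.

Things in the scene. Friction and masses are not known exactly. Their poses are not given: they have to be found in the camera images.
- plate: Flat black fixture plate with a grid of small holes, 240 (x) x 320 (y) x 15 mm thick, fixed to the granite table. Origin at the centre of its underside, on the table; its top is 15 mm higher. The two offcuts and the toothed ring stand on it.
- block_offcut: Loose aluminium offcut, a stepped block about 0.09 kg: base 52 (x) x 28 (y) x 16 mm high, with a step 24 x 28 mm in plan, 14 mm higher, on its -x end (from x = -26 to -2 mm), 30 mm high in all there. Origin at the centre of the base's underside; z up. It lies flat on the plate at any yaw.
- slug_offcut: Loose aluminium offcut, a round bar slug of 32 mm diameter, 30 mm high, about 0.065 kg, standing on its flat end on the plate. Origin at the centre of its underside.
- bin: Open grey sheet-metal scrap bin, fixed: 170 (x) x 150 (y) x 100 mm high, walls and floor 4 mm. Origin at the centre of its underside, on the table. It stands on the left or the right of the plate, the enabling station on the other side.
- station: Grey enabling station, fixed to the table: housing 160 (x) x 86 (y) x 35 mm high, on it two upright guard cheeks 10 mm thick, 62 mm apart inside, with level tops 75 mm above the table; the cheeks run from x = -55 to +80 mm, so that they also stand beside the lever's pad. The aluminium lever lies between them. Origin at the centre of the housing's underside; -x is the side of the lever's free end.
- lever_pad (a point): Centre of the black pad on the top face of the lever, near its free end: the place to press. The lever is a flat bar 125 long x 50 wide x 10 mm thick, hinged at its far end on a level axis along the station's y (at station x = 60 mm, 70 mm above the table); the pad is 45 x 44 mm, its centre 98 mm from the hinge. The point moves with the lever: about 92 mm above the table at rest, 75 mm when flush, 57 mm at the bottom stop.
- guard_top (a point): Fixed point of the station midway between the guard cheeks at the height of their tops (75 mm above the table): where lever_pad lies when the lever is flush.
- lever (a joint): Angle of the sprung lever in rad: 0 at rest (free end up), 0.18 level and flush with the cheeks, 0.36 at the bottom stop. The spring always pushes it back up; pressed at the pad it takes about 4 N to start it, 8 N at flush and 12 N at the bottom stop.
- ring: Bystander: finished aluminium toothed ring, 74 mm outside diameter, 48 mm bore, 28 mm high, loose on the far half of the plate. Origin at the centre of its underside.
- bottle: Bystander: white cleaner bottle, 56 mm diameter, 140 mm high, loose on the table beyond the work. Origin at the centre of its underside.
- setting_block: Bystander: steel setting block 76 x 51 x 25 mm high, loose on the table beyond the work. Origin at the centre of its underside.

How it is judged (in metres and radians):
On the way, in this order (a step that is already met when the one before it is completed fails the run):
1. both offcuts lie in the scrap bin, below its rim (x of block_offcut in the frame of bin between -0.083 and 0.083 m and y of block_offcut in the frame of bin between -0.073 and 0.073 m and z of each of block_offcut, slug_offcut in the frame of bin below 0.085 m and x of slug_offcut in the frame of bin between -0.083 and 0.083 m and y of slug_offcut in the frame of bin between -0.073 and 0.073 m), for 0.2 s.
2. the gripper holds the lever flush with the guard cheeks for a second (value of joint lever between 0.13 and 0.23 rad and contact force between any of the fingers, the arm and station above 2 N), for 1 s.
At the end, for the whole second after the job is handed in: Both offcuts lie at rest in the bin, below its rim, and the robot itself is still pressing the lever, at 0.18 rad within 0.05 rad (pad flush with the cheeks within about 5 mm) (all of step 1 and all of step 2 and linear speed of each of block_offcut, slug_offcut below 0.05 m/s); the arm keeps its last pose, push and grip.
It fails at once if the lever is pressed far past flush, towards its bottom stop (more than 0.30 rad): the machine trips (value of joint lever above 0.3 rad).
It fails at once if the ring is moved more than 20 mm (distance of ring from where it was at the start of the episode above 0.02 m).
It fails at once if the bottle is moved more than 20 mm (distance of bottle from where it was at the start of the episode above 0.02 m).
It fails at once if the setting block is moved more than 20 mm (distance of setting_block from where it was at the start of the episode above 0.02 m).
It also fails if it takes over 69 s, if anything falls off the work surface, if the arm or the gripper's body presses on something with over 40 N, if the wrist force passes 120 N, or if a joint passes its speed limit or range.

ROBOT

A 6-joint arm with a two-finger parallel gripper is mounted at the origin on the work surface. World frame = base frame: x ahead of the robot, y to its left, z up, the work surface at z = 0. Lengths are in mm, angles in rad, forces in N, time in s.
With the tool pointing down it reaches from about 250 to 800 mm from the base axis. Payload 3.9 kg.
Tool frame: the origin (TCP) lies on the centre line of the jaws, within the pads' length; the fingertips stand r.tip_extent ahead of it and the grasp point (between the pads) lies 6 mm ahead of it (r.tip_extent is the distance from the TCP to the fingertips, in mm); y points along the fingers, z is the direction in which the jaws open and shut, and the axes are right-handed (so a half turn about y gives the same grasp; the last joint's range is limited). The gripper opens to 85 mm and grips with 20 to 120 N. Pads are 22 mm wide; open, the fingers measure 114 mm over their backs; the gripper's body (76 mm by 85 mm) begins 54 mm behind the grasp point. The pads swing forward as they close: fully open they stand 13 mm farther back than shut.
Start: joints at [1.175, 0.26, -0.138, 1.173, 0, 1.571], TCP at [202.407, 484.404, 256.304] pointing down, gripper open.
Joint ranges: [-2.78, 2.78], [-0.83, 1.72], [-1.28, 1.37], [-1.9, 2.12], [-1.57, 1.48], [-3.14, 3.14]. Speed limits (rad/s): [2.57, 2.57, 3.14, 3.14, 3.14, 3.14].

INTERFACE

Orientations are given as a unit quaternion [x, y, z, w].
In Python, from workcell import r gives the robot as it stands.
- The arm moves only by the shell command python3 -m handwheel 'ROWS' [OPENING] [FORCE]. ROWS is JSON, a list that holds one entry, the list of rows, each a list of 6 numbers: the shift along the tool's x, y, z in mm, then the turn, a rotation vector about the tool's x, y, z in rad. In form: [[[x, y, z, ax, ay, az], ...]]. A call has 1 to 20 rows; each row is the pose to reach, as a shift and turn from the pose commanded when the call began, along the tool's axes at that moment; what a row does not reach only later rows make up. A row lasts 1/10 s, in which the tool goes at most 50 mm and 8.59 degrees, less where a joint would pass 70% of its speed; a pose out of reach is approached as far as the arm can. A call with a gripper value outside its range is refused whole. OPENING is the gripper's target within -1 to 1 (fully open at 1, half-way at 0, shut at -1), set as the call begins (- or left out, the last holds). The fingers move at their own pace and stop on an object; FORCE is the grip in N (left out, the last holds). Time passes only in rows, so rows that repeat a pose let the fingers close. It gives the time, the measured TCP pose, the force and the opening at its end, in the units of the state.
- r.sense(): the state, without advancing time (a new reading comes with each control period).
- r.read_camera(name): name is "scene" or "top" or "wrist"; returns the picture (400x640x3 uint8, red, green, blue); there is no depth.
- r.camera_model(name): a dict with "fovy" (degrees; the focal length in pixels is half the picture's height over the tangent of half this angle, whatever the lens; pixels are square), "cx", "cy" (the principal point, pixels), "dist_coeffs" ([k1, k2, p1, p2, k3] as OpenCV has them; the pictures are not rectified), "camera_from_world" (4x4, takes a point from world to camera coordinates); the wrist camera has in their place "mount" (4x4, takes a point from camera to tool coordinates, whose origin is the TCP and whose axes are the tool frame's). Camera axes: x right, y up, looking along -z (the intrinsics and any distortion apply to the point x, -y, -z); pixel columns grow to the right and rows downward; lengths in mm; the calibration is good to about 2 mm. A picture is of the moment at which its call begins: read the wrist's pose just before it. camera_model takes no time and is no camera call.
- r.hand_in(): hands the job in, once; it reports no verdict.
Trained networks look in the newest picture that a camera, given by its name, has taken for a name from the list of things; names that differ only in an ending like _2 or _b are one class to them, and where a whole thing is asked for, a point or a joint stands for the part that bears it (a point fixed in the world has none). Each returns a list of dicts, best first, with "confidence" (0 to 1); they miss things now and then, are a little off and sometimes report something else, mostly with a low value. They report only what shows in the picture. A call takes as long as a camera call.
- r.boxes_of(camera, target): "xyz" ([x, y, z] in mm, in the coordinates of the camera as it stood for that picture, good to about 4 mm: the middle of the surface that is visible of it).
The state is a dict: "t": time; "joints": joint angles; "dq": joint speeds; "joint_efforts": joint torques, N m; "tool_pos": TCP position; "ee_rot": TCP orientation; "force": force on the tool from outside, world axes, zero at the start; "moment": the same for the moment, N m; "opening": finger opening in mm.
Only numpy, scipy, OpenCV 4.12 (cv2) and the standard library are available. Lean on these libraries where they do the work, as an engineer would, in place of code of your own. Each camera call takes 0.05 s, during which the arm holds its last target.

## Working session

There is one attempt and no reset: what is moved stays moved. The work goes in short steps, Python scripts to look and compute and a shell command to move; the robot and the scene stay as the last step left them, time stands still between calls to the robot, and variables do not carry over. Pictures are saved under pics/ and viewed, and the job is handed in when it is done.

```bash
ls; mkdir -p pics; python3 - <<'E'
from workcell import r
import cv2,numpy as np
s=r.sense();print(s);print(r.tip_extent)
for n in("scene","top"):
    im=r.read_camera(n);cv2.imwrite(f"pics/{n}0.png",im[:,:,::-1])
    m=r.camera_model(n);print(n,m)
    M=np.linalg.inv(np.array(m["camera_from_world"]))
    for t in("block_offcut","slug_offcut","bin","station","lever_pad","ring","bottle","setting_block","plate"):
        for d in r.boxes_of(n,t)[:2]:
            print(t,round(d["confidence"],2),(M@np.r_[d["xyz"],1])[:3].round(1))
print(r.camera_model("wrist"));print(r.sense()["t"])
E
```

```text
pics
{'t': 0.0, 'joints': array([ 1.17499651e+00,  2.60691529e-01, -1.39378611e-01,  1.17267950e+00,
        1.87114170e-05,  1.57079522e+00]), 'dq': array([-7.15515458e-05,  1.52797043e-04,  8.80439182e-04,  1.52157973e-04,
        4.15028764e-04,  9.48813067e-04]), 'joint_efforts': array([ 1.32978632e-03, -4.05678320e+01,  2.53922725e+01,  1.87115930e-02,
        8.78136962e-05, -2.18056250e-06]), 'tool_pos': array([202.16479584, 483.8346558 , 255.45729189]), 'ee_rot': array([ 0.69398078, -0.13916656,  0.13888203, -0.69262914]), 'force': array([ 0.26107851, -0.57875016,  0.28583885]), 'moment': array([0.01826511, 0.02331585, 0.04076481]), 'opening': 85.31602908599382}
25.0
scene {'fovy': 51.5368908359556, 'cx': 320.0290333513489, 'cy': 200.47533721486946, 'dist_coeffs': array([-0.00380087,  0.        ,  0.        ,  0.        ,  0.        ]), 'camera_from_world': array([[-4.68159948e-01,  8.83427184e-01, -1.95620541e-02,
         2.47773538e+02],
       [-5.01187196e-01, -2.47234381e-01,  8.29268687e-01,
         2.03145609e+02],
       [ 7.27762089e-01,  3.98034637e-01,  5.5850762
[... 1056 characters left out ...]
18.1   71.5]
ring 0.64 [647.4 -36.   43.4]
bottle 0.73 [657.4 257.8  93.1]
setting_block 0.63 [ 658.  -294.8   21.1]
plate 0.66 [564.5  16.7  13.5]
plate 0.53 [648.5 -36.9  48.6]
{'fovy': 66.8143966096165, 'cx': 317.5490657296462, 'cy': 202.26070352948872, 'dist_coeffs': array([-0.01677942,  0.        ,  0.        ,  0.        ,  0.        ]), 'mount': array([[ 9.00342722e-04, -9.56810035e-01, -2.90712480e-01,
        -7.22823971e+01],
       [ 1.34076384e-03,  2.90713492e-01, -9.56809212e-01,
        -1.17511836e+02],
       [ 9.99998696e-01,  4.71679430e-04,  1.54459807e-03,
        -5.28312711e-01],
       [ 0.00000000e+00,  0.00000000e+00,  0.00000000e+00,
         1.00000000e+00]])}
1.0
```

View pics/scene0.png

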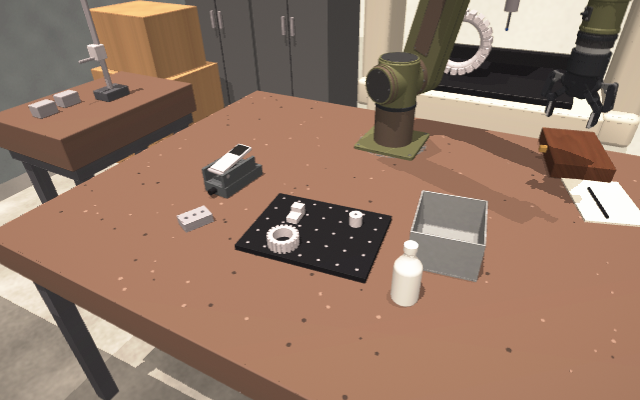

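View pics/top0.png

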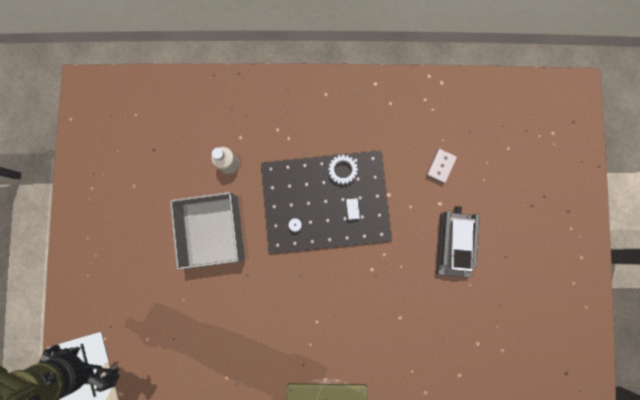

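```bash
cat > h.py <<'E'
from workcell import r
import cv2,numpy as np
from scipy.spatial.transform import Rotation as R
def K(m):
    f=200/np.tan(np.radians(m["fovy"])/2);return np.array([[f,0,m["cx"]],[0,f,m["cy"]],[0,0,1]])
def cam(n):
    m=r.camera_model(n)
    if n=="wrist":
        s=r.sense();T=np.eye(4);T[:3,:3]=R.from_quat(s["ee_rot"]).as_matrix();T[:3,3]=s["tool_pos"]
        return m,T@np.array(m["mount"])
    return m,np.linalg.inv(np.array(m["camera_from_world"]))
def px2w(n,uv,z,mc=None):
    m,M=mc or cam(n)
    p=cv2.undistortPoints(np.array(uv,float).reshape(-1,1,2),K(m),np.array(m["dist_coeffs"])).reshape(-1,2)
    d=np.c_[p[:,0],-p[:,1],-np.ones(len(p))]@M[:3,:3].T
    o=M[:3,3];return o+d*((np.broadcast_to(z,len(p))-o[2])/d[:,2])[:,None]
def totool(dw):  # world shift -> tool shift
    return R.from_quat(r.sense()["ee_rot"]).inv().apply(dw)
E
python3 - <<'E'
from h import *
im=cv2.imread("pics/top0.png")
a=im[140:260,255:395];cv2.imwrite("pics/c1.png",cv2.resize(a,None,fx=5.6,fy=5,interpolation=cv2.INTER_CUBIC))
a=im[195:295,165:245];b=im[195:295,425:505]
cv2.imwrite("pics/c2.png",cv2.resize(np.hstack([a,b]),None,fx=5,fy=5,interpolation=cv2.INTER_CUBIC))
# rotation: tool axes in world
print(R.from_quat(r.sense()["ee_rot"]).as_matrix().round(3))
E
```

```text
[[ 0.923 -0.     0.386]
 [-0.386  0.     0.923]
 [-0.    -1.     0.   ]]
```

View pics/c1.png

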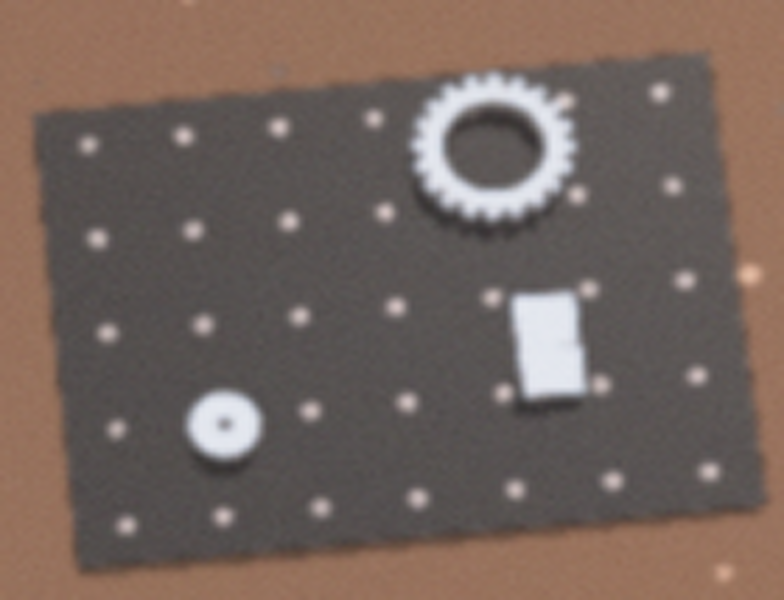

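View pics/c2.png

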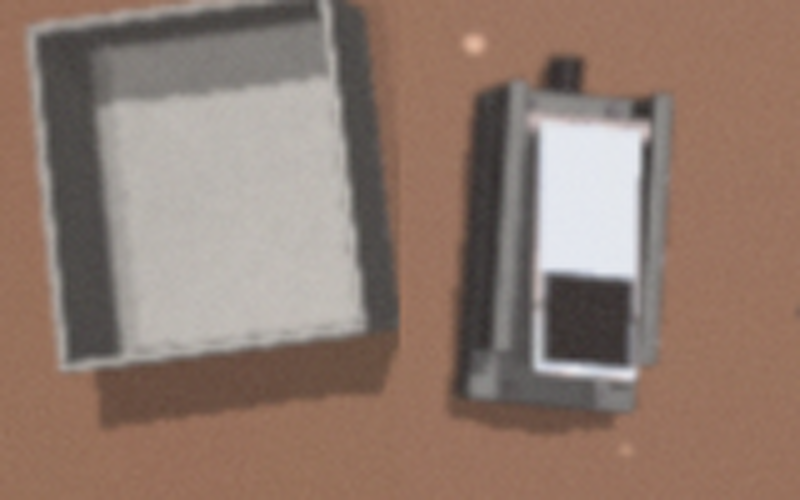

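```bash
python3 - <<'E'
from h import *
f1=lambda p:[(255+x/5.6,140+y/5) for x,y in p]
f2=lambda p:[(165+x/5,195+y/5) for x,y in p]
f3=lambda p:[(425+(x-400)/5,195+y/5) for x,y in p]
P=lambda t,a:print(t,a.round(1).tolist())
P("slug",px2w("top",f1([(224,424)]),45))
P("step c+corners",px2w("top",f1([(552,369),(517,345),(583,340),(587,392),(523,398)]),45))
P("base far corners",px2w("top",f1([(512,293),(577,292)]),31))
b=px2w("top",f2([(30,28),(328,2),(395,330),(64,368)]),100);P("bin rim?",b);P("c",b.mean(0,keepdims=True))
P("pad corners",px2w("top",f3([(547,272),(634,280),(632,367),(545,360)]),92));P("pad c",px2w("top",f3([(590,319)]),92))
P("cheek ends: L top/bot,R top/bot",px2w("top",f3([(518,85),(503,350),(662,97),(648,362)]),75))
P("ring",px2w("top",f1([(494,147)]),43))
P("plate",px2w("top",f1([(35,114),(708,56),(765,507),(80,570)]),15))
E
```

```text
slug [[502.7, 84.6, 45.0]]
step c+corners [[531.8, -63.4, 45.0], [543.9, -47.5, 45.0], [546.7, -77.4, 45.0], [520.3, -79.2, 45.0], [517.0, -50.3, 45.0]]
base far corners [[572.0, -45.5, 31.0], [572.7, -75.4, 31.0]]
bin rim? [[555.8, 386.0, 100.0], [569.8, 239.2, 100.0], [411.2, 202.0, 100.0], [390.9, 362.4, 100.0]]
c [[481.9, 297.4, 100.0]]
pad corners [[443.3, -306.2, 92.0], [439.7, -348.6, 92.0], [397.7, -346.9, 92.0], [400.9, -304.6, 92.0]]
pad c [[420.7, -326.8, 92.0]]
cheek ends: L top/bot,R top/bot [[535.7, -297.6, 75.0], [405.3, -288.2, 75.0], [530.2, -369.4, 75.0], [399.7, -359.6, 75.0]]
ring [[645.9, -36.6, 43.0]]
plate [[666.8, 178.5, 15.0], [700.1, -137.6, 15.0], [463.6, -163.1, 15.0], [428.4, 152.1, 15.0]]
```

```bash
python3 -m handwheel '[[[31,2,-18,0,0,0],[70,6,-42,0,-0.03,0],[110,12,-65,0,-0.1,0],[150,20,-88,0,-0.17,0],[190,28,-111,0,-0.24,0],[230,36,-135,0,-0.31,0],[270,44,-158,0,-0.38,0],[310,52,-182,0,-0.44,0],[350,60,-205,0,-0.474,0],[385,66,-226,0,-0.474,0],[412,72,-242,0,-0.474,0],[431,76,-253,0,-0.474,0],[431,76,-253,0,-0.474,0],[431,76,-253,0,-0.474,0]]]' 1 40
python3 - <<'E'
from h import *
s=r.sense();print(s["t"],s["tool_pos"],R.from_quat(s["ee_rot"]).as_matrix().round(3))
mc=cam("wrist");im=r.read_camera("wrist");cv2.imwrite("pics/w1.png",im[:,:,::-1])
np.savez("w1.npz",M=mc[1])
for t in("slug_offcut","block_offcut"):
    for d in r.boxes_of("wrist",t)[:2]: print(t,d["confidence"],(mc[1]@np.r_[d["xyz"],1])[:3].round(1))
E
```

```text
t: 2.4
tool_pos: [502.3, 84.7, 180.1]
ee_rot: [-0.706, -0.027, 0.028, 0.707]
force: [-0.1, 0.1, -0.5]
opening: 85.4
2.4 [502.31263883  84.65428357 180.13682189] [[ 0.997 -0.001 -0.077]
 [ 0.077  0.     0.997]
 [-0.001 -1.     0.   ]]
slug_offcut 0.81 [506.7  84.6  46.4]
block_offcut 0.86 [543.7 -58.4  26.9]
```

View pics/w1.png

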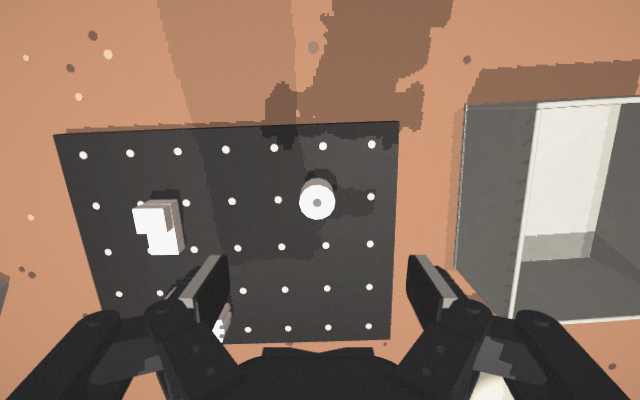

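```bash
python3 - <<'E'
from h import *
im=cv2.imread("pics/w1.png")
cv2.imwrite("pics/c3.png",cv2.resize(np.hstack([im[185:275,115:205],im[170:260,275:365]]),None,fx=4.4,fy=5,interpolation=cv2.INTER_CUBIC))
M=np.load("w1.npz")["M"];mc=(r.camera_model("wrist"),M)
print(px2w("wrist",[(317,203)],45,mc).round(1))
E
```

```text
[[506.9  82.9  45. ]]
```

View pics/c3.png

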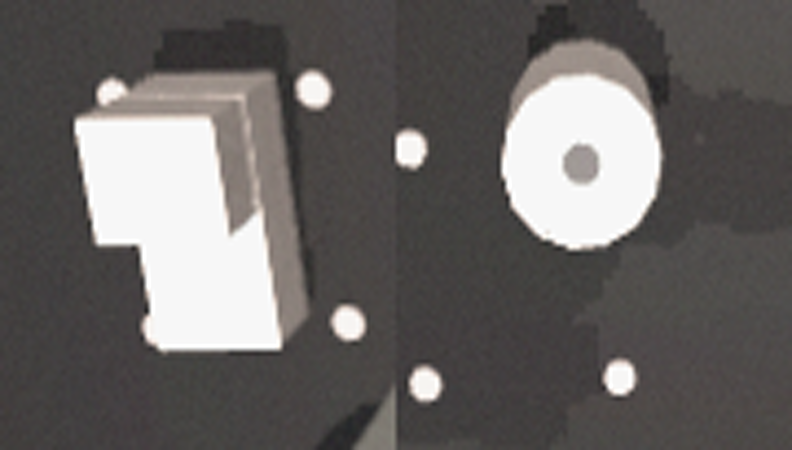

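```bash
python3 - <<'E'
from h import *
M=np.load("w1.npz")["M"];mc=(r.camera_model("wrist"),M)
f=lambda p:[(115+x/4.4,185+y/5) for x,y in p]
a=px2w("wrist",f([(77,117),(212,117),(232,237),(95,243)]),45,mc);print(a.round(1),a.mean(0))
b=px2w("wrist",f([(155,348),(282,348)]),31,mc);print(b.round(1),b.mean(0))
c=px2w("wrist",[(317.3,202.2)],45,mc)[0];print(c)
s=r.sense();print(totool(np.array([c[0],c[1],44])-s["tool_pos"]))
# bin rim corners
print(px2w("wrist",[(465,105),(509,321)],100,mc))
E
```

```text
[[524.3 -79.   45. ]
 [522.2 -51.7  45. ]
 [544.8 -49.2  45. ]
 [548.2 -77.7  45. ]] [534.88385075 -64.4032212   45.        ]
[[576.1 -75.1  31. ]
 [573.8 -46.8  31. ]] [574.93406031 -60.91030503  31.        ]
[506.13980787  83.12243933  45.        ]
[  3.98613116 136.52392511  -2.85734023]
[[419.35716333 169.03321295 100.        ]
 [574.71003681 238.47015184 100.        ]]
```

```bash
python3 -m handwheel '[[[1,15,0,0,0,0],[3,40,-1,0,0,0],[3,70,-1,0,0,0],[3,100,-1,0,0,0],[3,120,-1,0,0,0],[3,132,-1,0,0,0],[3,136,-1,0,0,0],[3,136,-1,0,0,0]]]'
python3 -m handwheel '[[[0,0,0,0,0,0],[0,0,0,0,0,0],[0,0,0,0,0,0],[0,0,0,0,0,0],[0,0,0,0,0,0],[0,0,0,0,0,0],[0,0,0,0,0,0],[0,0,0,0,0,0]]]' -1 40
```

```text
t: 3.35
tool_pos: [505.6, 84.5, 44.5]
ee_rot: [-0.707, -0.028, 0.028, 0.707]
force: [0.4, -0.3, 0.5]
opening: 85.4
t: 4.15
tool_pos: [506.2, 84.1, 45.1]
ee_rot: [-0.707, -0.028, 0.027, 0.707]
force: [-0.2, -0.0, 6.2]
opening: 30.8
```

```bash
python3 -m handwheel '[[[0,-10,0,0,0,0],[0,-35,0,0,0,0],[0,-70,0,0,0,0],[0,-105,0,0,0,0],[0,-130,0,0,0,0],[0,-140,0,0,0,0],[0,-140,0,0,0,0]]]' -1 60
python3 - <<'E'
from h import *
mc=cam("wrist");im=r.read_camera("wrist");cv2.imwrite("pics/w2.png",im[:,:,::-1])
np.savez("w2.npz",M=mc[1]);print(r.sense()["opening"])
E
```

```text
t: 4.85
tool_pos: [506.5, 84.2, 185.7]
ee_rot: [-0.706, -0.029, 0.027, 0.707]
force: [-0.3, 0.7, -0.3]
opening: 30.2
30.1881073766428
```

View pics/w2.png

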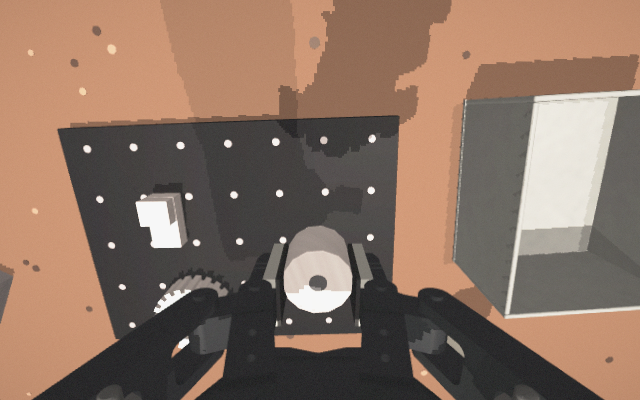

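```bash
python3 - <<'E'
from h import *
mc=(r.camera_model("wrist"),np.load("w2.npz")["M"])
print(px2w("wrist",[(535,97),(506,317)],100,mc).round(1),px2w("wrist",[(465,100),(455,262)],0,mc).round(1))
s=r.sense()
print(totool(np.array([482,300,182])-s["tool_pos"]))
E
```

```text
[[415.  214.8 100. ]
 [579.8 239.4 100. ]] [[414.  216.1   0. ]
 [584.1 242.4   0. ]]
[ -6.61772691   2.20378292 217.17656856]
```

```bash
python3 -m handwheel '[[[1,0,10,0,0,0],[5,0,35,0,0,0],[10,0,70,0,0,0],[15,0,105,0,0,0],[20,0,140,0,0,0],[25,0,175,0,0,0],[29,0,202,0,0,0],[31,0,216,0,0,0],[31,0,221,0,0,0],[31,10,221,0,0,0],[31,35,221,0,0,0],[31,65,221,0,0,0],[31,90,221,0,0,0],[31,101,221,0,0,0],[31,101,221,0,0,0]]]'
python3 -m handwheel '[[[0,0,0,0,0,0],[0,0,0,0,0,0],[0,0,0,0,0,0],[0,0,0,0,0,0]]]' 0.4
python3 -m handwheel '[[[0,-15,0,0,0,0],[0,-45,0,0,0,0],[0,-75,0,0,0,0],[0,-100,0,0,0,0],[0,-110,0,0,0,0],[0,-110,0,0,0,0]]]'
python3 - <<'E'
from h import *
mc=cam("wrist");im=r.read_camera("wrist");cv2.imwrite("pics/w3.png",im[:,:,::-1])
s=r.sense();print(s["tool_pos"],totool(np.array([539,-63.5,180])-s["tool_pos"]))
E
```

```text
t: 6.4
tool_pos: [517.7, 304.6, 81.2]
ee_rot: [0.708, 0.026, -0.029, -0.706]
force: [0.4, -0.1, -0.5]
opening: 30.6
t: 6.8
tool_pos: [519.9, 307.2, 84.4]
ee_rot: [-0.706, -0.028, 0.027, 0.707]
force: [-0.6, 0.3, 0.6]
opening: 59.7
t: 7.4
tool_pos: [520.3, 307.4, 195.1]
ee_rot: [-0.706, -0.029, 0.026, 0.707]
force: [-0.6, 0.4, 0.3]
opening: 59.8
[519.41915544 306.95285585 193.50174274] [  -9.47244709   13.3190704  -370.85563235]
```

View pics/w3.png

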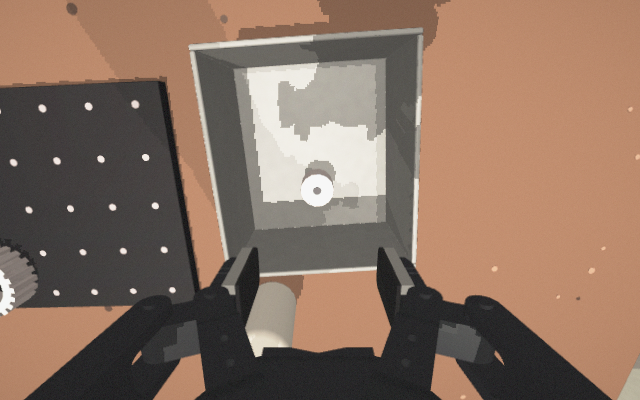

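```bash
python3 -m handwheel '[[[0,0,-12,0,0,0],[-1,1,-40,0,0,0],[-2,2,-80,0,0,0],[-3,3,-120,0,0,0],[-4,4,-160,0,0,0],[-5,5,-200,0,0,0],[-6,7,-240,0,0,0],[-7,9,-280,0,0,0],[-8,11,-320,0,0,0],[-9,13,-350,0,0,0],[-9,13,-365,0,0,0],[-9,13,-371,0,0,0],[-9,13,-371,0,0,0],[-9,13,-371,0,0,0]]]' 1
python3 - <<'E'
from h import *
mc=cam("wrist");im=r.read_camera("wrist");cv2.imwrite("pics/w4.png",im[:,:,::-1]);np.savez("w4.npz",M=mc[1])
cv2.imwrite("pics/c4.png",cv2.resize(im[160:260,250:390,::-1],None,fx=5,fy=5,interpolation=cv2.INTER_CUBIC))
print(r.sense()["tool_pos"])
E
```

```text
t: 8.85
tool_pos: [539.0, -62.9, 180.0]
ee_rot: [-0.706, -0.028, 0.028, 0.707]
force: [-0.6, -0.2, 0.1]
opening: 85.2
[539.12705081 -62.67491422 180.1491165 ]
```

View pics/c4.png

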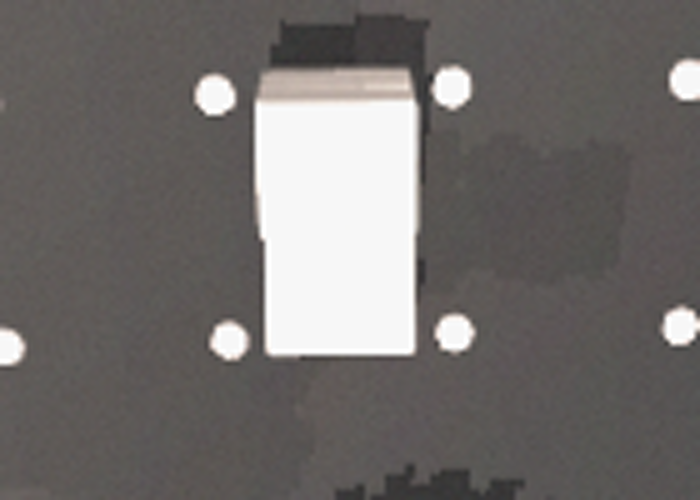

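```bash
python3 - <<'E'
from h import *
mc=(r.camera_model("wrist"),np.load("w4.npz")["M"])
print(px2w("wrist",[(317.4,180),(318,231)],[45,31],mc).round(1))
E
python3 -m handwheel '[[[0,15,0,0,0,0],[0,40,0,0,0,0],[0,70,0,0,0,0],[0,100,0,0,0,0],[0,120,0,0,0,0],[0,131,0,0,0,0],[0,135,0,0,0,0],[0,135,0,0,0,0]]]'
python3 -m handwheel '[[[0,0,0,0,0,0],[0,0,0,0,0,0],[0,0,0,0,0,0],[0,0,0,0,0,0],[0,0,0,0,0,0],[0,0,0,0,0,0],[0,0,0,0,0,0],[0,0,0,0,0,0]]]' -1 60
python3 -m handwheel '[[[0,-10,0,0,0,0],[0,-35,0,0,0,0],[0,-70,0,0,0,0],[0,-105,0,0,0,0],[0,-130,0,0,0,0],[0,-140,0,0,0,0],[0,-140,0,0,0,0]]]'
python3 - <<'E'
from h import *
mc=cam("wrist");im=r.read_camera("wrist");cv2.imwrite("pics/w5.png",im[:,:,::-1])
s=r.sense();print(totool(np.array([452,297,185])-s["tool_pos"]))
E
```

```text
[[523.1 -65.8  45. ]
 [575.3 -61.2  31. ]]
t: 9.7
tool_pos: [539.5, -63.3, 45.4]
ee_rot: [-0.707, -0.028, 0.028, 0.707]
force: [-0.2, 0.0, 2.0]
opening: 85.3
t: 10.5
tool_pos: [540.0, -64.0, 46.1]
ee_rot: [0.707, 0.028, -0.027, -0.706]
force: [-0.2, -0.7, 5.6]
opening: 26.9
t: 11.2
tool_pos: [540.1, -63.9, 186.7]
ee_rot: [0.707, 0.029, -0.027, -0.706]
force: [0.3, -0.4, -1.4]
opening: 27.1
[-5.87030476e+01  1.42429375e-01  3.66497864e+02]
```

View pics/w5.png

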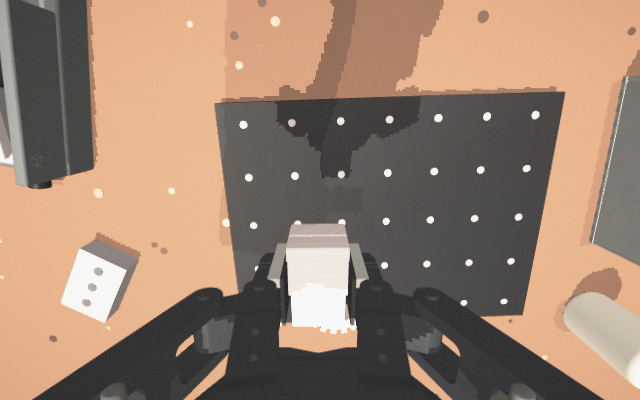

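```bash
python3 -m handwheel '[[[-2,0,12,0,0,0],[-7,0,42,0,0,0],[-13,0,82,0,0,0],[-20,0,122,0,0,0],[-26,0,162,0,0,0],[-32,0,202,0,0,0],[-39,0,242,0,0,0],[-45,0,282,0,0,0],[-51,0,322,0,0,0],[-55,0,348,0,0,0],[-57,0,361,0,0,0],[-58,0,366,0,0,0],[-58,15,366,0,0,0],[-58,45,366,0,0,0],[-58,75,366,0,0,0],[-58,95,366,0,0,0],[-58,101,366,0,0,0],[-58,101,366,0,0,0]]]'
python3 -m handwheel '[[[0,0,0,0,0,0],[0,0,0,0,0,0],[0,0,0,0,0,0],[0,0,0,0,0,0]]]' 0.4
python3 -m handwheel '[[[0,-15,0,0,0,0],[0,-45,0,0,0,0],[0,-75,0,0,0,0],[0,-100,0,0,0,0],[0,-110,0,0,0,0],[0,-110,0,0,0,0]]]'
python3 - <<'E'
from h import *
mc=cam("wrist");im=r.read_camera("wrist");cv2.imwrite("pics/w6.png",im[:,:,::-1])
im=r.read_camera("top");cv2.imwrite("pics/c6.png",cv2.resize(im[195:275,165:245,::-1],None,fx=6,fy=6))
s=r.sense();print(s["tool_pos"],totool(np.array([400,-320,195])-s["tool_pos"]))
E
```

```text
t: 13.05
tool_pos: [452.1, 295.1, 83.3]
ee_rot: [0.707, 0.026, -0.028, -0.706]
force: [-0.5, -0.3, -0.9]
opening: 26.9
t: 13.45
tool_pos: [453.4, 296.9, 85.2]
ee_rot: [-0.706, -0.028, 0.027, 0.707]
force: [-0.0, 0.5, -0.1]
opening: 59.6
t: 14.05
tool_pos: [453.8, 297.3, 195.9]
ee_rot: [-0.706, -0.029, 0.027, 0.707]
force: [0.3, 0.7, -0.5]
opening: 60.2
[452.39349052 296.29718329 193.42064134] [-100.41154664   -1.11151252 -610.31637385]
```

View pics/w6.png

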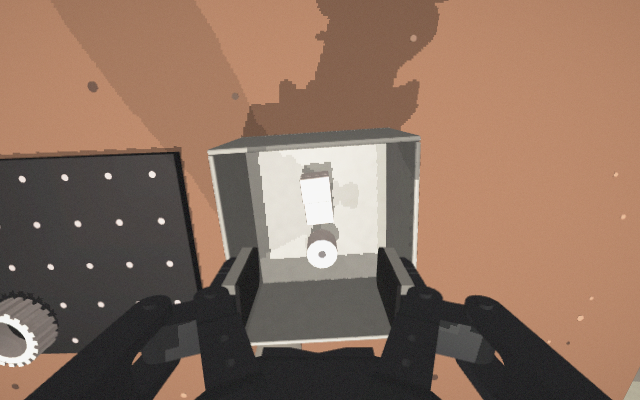

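```bash
python3 -m handwheel '[[[-2,0,-12,0,0,0],[-6,0,-40,0,0,0],[-12,0,-80,0,0,0],[-19,0,-120,0,0,0],[-25,0,-160,0,0,0],[-31,0,-200,0,0,0],[-37,0,-240,0,0,0],[-44,0,-280,0,0,0],[-50,0,-320,0,0,0],[-56,0,-360,0,0,0],[-62,0,-400,0,0,0],[-68,0,-440,0,0.02,0],[-75,0,-480,0,0.05,0],[-81,0,-520,0,0.08,0],[-88,0,-560,0,0.12,0],[-93,0,-592,0,0.15,0],[-95,0,-610,0,0.15,0],[-96,0,-617,0,0.15,0],[-96,0,-617,0,0.15,0],[-96,0,-617,0,0.15,0]]]' -1
python3 - <<'E'
from h import *
mc=cam("wrist");im=r.read_camera("wrist");cv2.imwrite("pics/w7.png",im[:,:,::-1]);np.savez("w7.npz",M=mc[1])
for t in("lever_pad","station"):
    for d in r.boxes_of("wrist",t)[:2]: print(t,d["confidence"],(mc[1]@np.r_[d["xyz"],1])[:3].round(1))
s=r.sense();print(s["tool_pos"],s["force"],R.from_quat(s["ee_rot"]).as_matrix().round(3))
E
```

```text
t: 16.15
tool_pos: [405.0, -324.6, 193.9]
ee_rot: [-0.706, 0.025, -0.025, 0.707]
force: [-0.3, -0.5, 0.5]
opening: -0.4
lever_pad 0.97 [ 417.4 -326.7   98.1]
station 0.68 [ 409.4 -327.3   69.8]
[ 405.44359096 -324.71874651  194.3465164 ] [ 0.88202735 -1.21445646 -0.47717447] [[ 0.998 -0.     0.07 ]
 [-0.07   0.     0.998]
 [-0.    -1.     0.   ]]
```

View pics/w7.png

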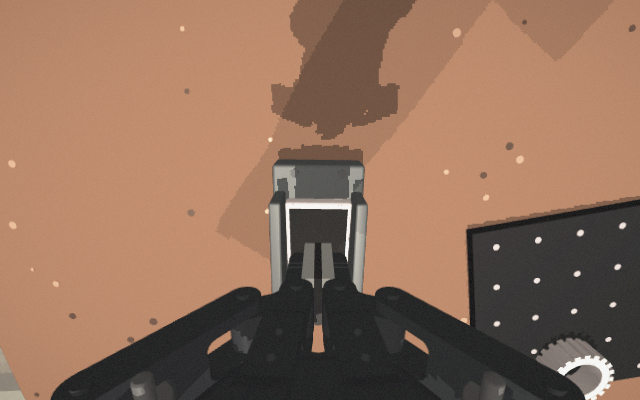

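View pics/c6.png

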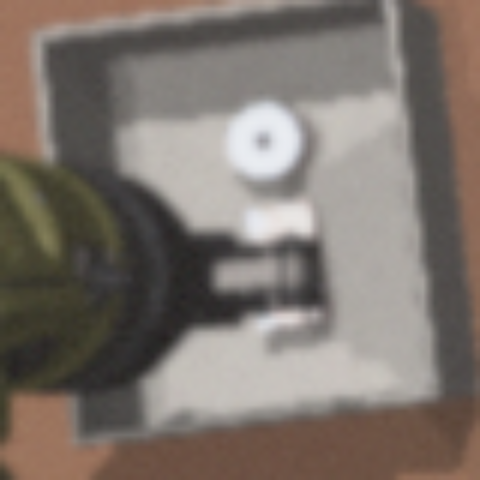

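```bash
python3 - <<'E'
from h import *
mc=(r.camera_model("wrist"),np.load("w7.npz")["M"])
print(px2w("wrist",[(290,209),(350,209)],96,mc).round(1),px2w("wrist",[(276,200),(361,200)],75,mc).round(1))
E
```

```text
[[ 401.5 -346.3   96. ]
 [ 404.7 -301.6   96. ]] [[ 399.7 -359.4   75. ]
 [ 404.6 -290.5   75. ]]
```

```bash
python3 -m handwheel '[[[4,6,0,0,0,0],[10,20,1,0,0,0],[16,40,1,0,0,0],[18,56,1,0,0,0],[18,66,1,0,0,0],[18,70,1,0,0,0],[18,70,1,0,0,0],[18,70,1,0,0,0]]]' -1 60
python3 -c "
from h import *
s=r.sense();print(s['tool_pos'],s['force'])"
python3 -m handwheel '[[[0,2,0,0,0,0],[0,4,0,0,0,0],[0,6,0,0,0,0],[0,8,0,0,0,0],[0,10,0,0,0,0],[0,12,0,0,0,0],[0,12,0,0,0,0],[0,12,0,0,0,0]]]'
python3 -c "
from h import *
s=r.sense();print(s['tool_pos'],s['force'])"
```

```text
t: 17.1
tool_pos: [423.7, -326.5, 124.9]
ee_rot: [0.707, -0.025, 0.026, -0.706]
force: [-0.2, 0.1, 0.2]
opening: 0.4
[ 423.65062957 -326.54787495  124.87935817] [-0.2033596   0.05463834  0.1683367 ]
t: 17.9
tool_pos: [422.7, -326.5, 112.5]
ee_rot: [0.707, -0.026, 0.025, -0.706]
force: [-2.6, 0.7, 4.7]
opening: 0.1
[ 422.66022484 -326.47534339  112.48163027] [-2.60790872  0.6614801   4.70458128]
```

```bash
python3 -m handwheel '[[[0,2,0,0,0,0],[0,4,0,0,0,0],[0,6,0,0,0,0],[0,8,0,0,0,0],[0,9,0,0,0,0],[0,9,0,0,0,0],[0,9,0,0,0,0]]]'
python3 - <<'E'
from h import *
im=r.read_camera("scene");cv2.imwrite("pics/s8.png",cv2.resize(im[120:210,180:290,::-1],None,fx=6,fy=6,interpolation=cv2.INTER_CUBIC))
im=r.read_camera("wrist");cv2.imwrite("pics/w8.png",cv2.resize(im[100:330,200:440,::-1],None,fx=2.5,fy=2.5,interpolation=cv2.INTER_CUBIC))
s=r.sense();print(s['tool_pos'],s['force'])
E
```

```text
t: 18.6
tool_pos: [421.9, -326.4, 103.5]
ee_rot: [0.707, -0.027, 0.025, -0.706]
force: [-4.6, -0.5, 6.9]
opening: 0.1
[ 421.91671517 -326.39246205  103.52493238] [-4.71122713 -0.27324194  7.24944022]
```

View pics/s8.png

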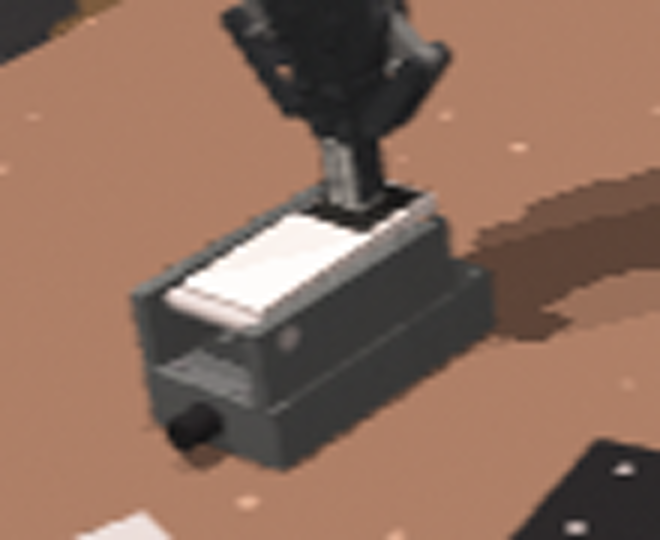

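View pics/w8.png

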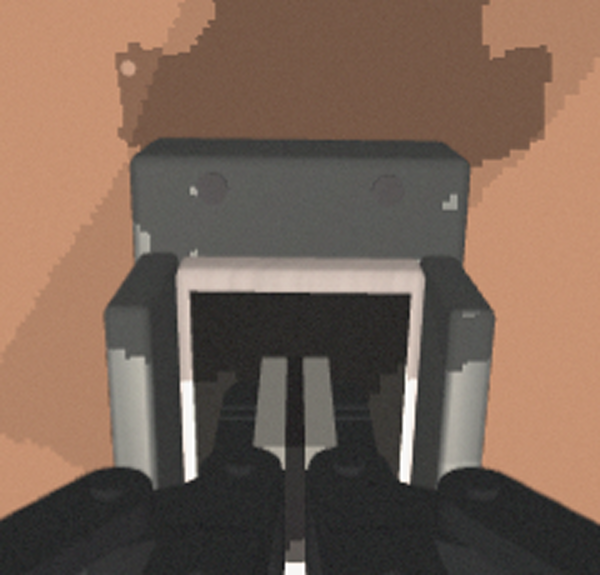

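```bash
python3 -m handwheel '[[[0,1,0,0,0,0],[0,2,0,0,0,0],[0,3,0,0,0,0],[0,3.5,0,0,0,0],[0,3.5,0,0,0,0],[0,3.5,0,0,0,0],[0,3.5,0,0,0,0],[0,3.5,0,0,0,0],[0,3.5,0,0,0,0],[0,3.5,0,0,0,0],[0,3.5,0,0,0,0],[0,3.5,0,0,0,0],[0,3.5,0,0,0,0],[0,3.5,0,0,0,0],[0,3.5,0,0,0,0],[0,3.5,0,0,0,0]]]'
python3 - <<'E'
from h import *
im=r.read_camera("scene");cv2.imwrite("pics/s9.png",cv2.resize(im[120:210,180:290,::-1],None,fx=6,fy=6,interpolation=cv2.INTER_CUBIC))
mc=cam("wrist")
im=r.read_camera("wrist");cv2.imwrite("pics/w9.png",cv2.resize(im[100:330,200:440,::-1],None,fx=2.5,fy=2.5,interpolation=cv2.INTER_CUBIC));np.savez("w9.npz",M=mc[1])
for d in r.boxes_of("wrist","lever_pad")[:1]: print(d["confidence"],(mc[1]@np.r_[d["xyz"],1])[:3].round(1))
for _ in range(3):
    im=r.read_camera("top");s=r.sense();print(s['t'],s['tool_pos'],s['force'])
cv2.imwrite("pics/t9.png",cv2.resize(im[195:275,165:245,::-1],None,fx=6,fy=6))
E
```

```text
t: 20.3
tool_pos: [421.8, -326.4, 100.2]
ee_rot: [0.707, -0.027, 0.025, -0.706]
force: [-5.7, -0.4, 8.4]
opening: -0.0
0.79 [ 410.3 -325.4   82. ]
20.5 [ 421.76709611 -326.38045271  100.17579961] [-5.66670935  0.52734441  7.60423648]
20.55 [ 421.75867834 -326.37582073  100.19840849] [-5.39255089  0.55507365  8.46984573]
20.6 [ 421.75704433 -326.35962469  100.16894612] [-4.90234793  0.97510139  8.64795781]
```

View pics/w9.png

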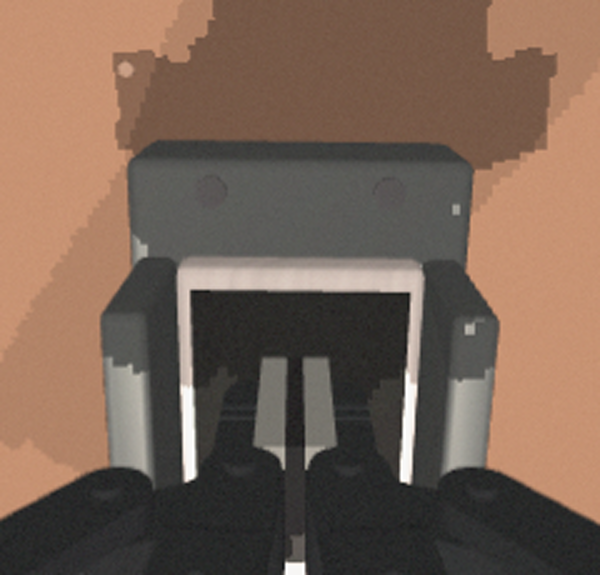

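View pics/s9.png

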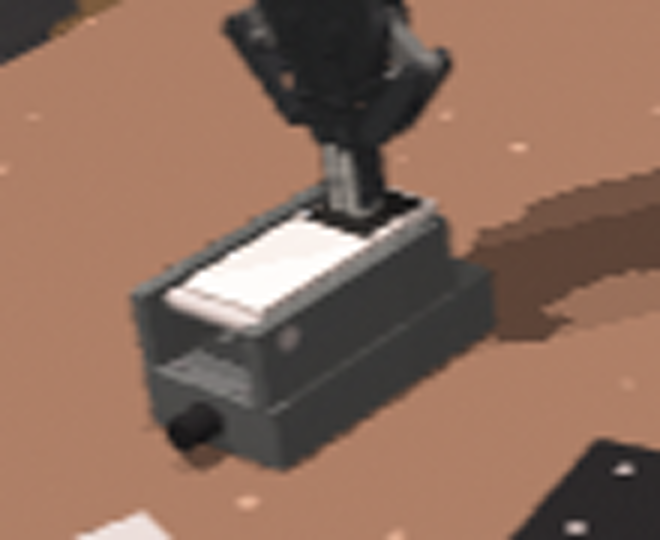

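View pics/t9.png

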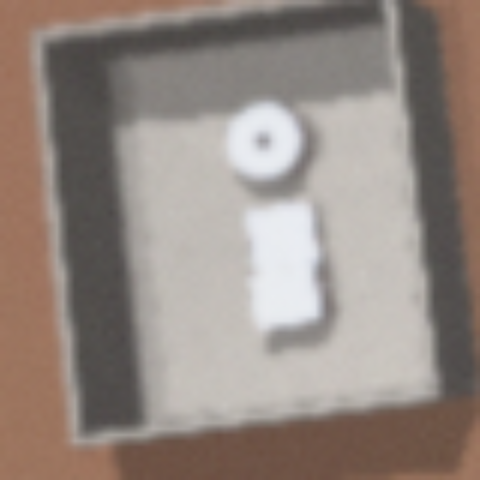

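```bash
python3 - <<'E'
from h import *
mc=(r.camera_model("wrist"),np.load("w9.npz")["M"])
g=lambda p:[(200+x/2.5,100+y/2.5) for x,y in p]
for z in(70,75,80,85):
    a=px2w("wrist",g([(190,291),(412,291)]),z,mc);b=px2w("wrist",g([(178,258),(424,258)]),z,mc)
    c=px2w("wrist",g([(107,318),(494,318)]),z,mc)
    print(z,"pad w",np.linalg.norm(a[1]-a[0]).round(1),"x",a[:,0].round(1),"lever w",np.linalg.norm(b[1]-b[0]).round(1),"cheek outer w",np.linalg.norm(c[1]-c[0]).round(1),c[:,0].round(1))
E
```

```text
70 pad w 45.9 x [400.  403.3] lever w 50.2 cheek outer w 80.9 [404.7 410.5]
75 pad w 44.3 x [398.3 401.5] lever w 48.5 cheek outer w 78.2 [402.8 408.5]
80 pad w 42.8 x [396.6 399.7] lever w 46.8 cheek outer w 75.5 [401.  406.4]
85 pad w 41.2 x [394.9 397.9] lever w 45.1 cheek outer w 72.7 [399.1 404.4]
```

```bash
python3 -c "
from h import *
r.hand_in();s=r.sense();print(s['t'],s['tool_pos'],s['force'])"
```

```text
the job is handed in; nothing more can be done
the job is handed in; nothing more can be done
```

Both offcuts are in the scrap bin, and I handed the job in at about 20.6 s with the closed fingertips still holding the lever flush. `hand_in` gives no verdict, so I have only my own checks to go on.

- **Offcuts:** I gripped the slug and the stepped block and released each one inside the bin. The last top picture shows both lying on the bin floor.
- **Lever:** The fingertips are at about 75 mm, the height of the cheek tops, and held steady for over a second. The force is about 8 N, as expected at flush. The width of the pad in the wrist picture also puts it at about 75 mm, and the scene picture shows it level with the cheeks.
- **Checks that disagreed:**
  - The detector put the pad at 82 mm. Only part of it was visible, and it had also read about 6 mm high before contact.
  - The width between the outer faces of the cheeks would put their tops at about 68 mm, not 75. I put that down to their rounded corners and did not act on it.
  - There is a sideways force of about 5 N, which I took to be friction on the pad.
- **Bystanders:** I saw no contact with the ring, the bottle or the setting block, but I did not measure their positions again at the end.
- **After hand-in:** The interface closed, so I couldn't take a reading of the final hold.

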